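# Set the projector lamp's transformer to the tape mark

### The job

The variable transformer for the projector lamp has to be preset before it is plugged in. With the fingertips against the side of the dial's raised bar, push the dial clockwise until the white index line at the bar's nose lines up with the point of the masking-tape flag stuck on the scale ring, then take the hand away. Only push: do not pinch the bar from both sides, and leave the other things on the bench where they are.

Things in the scene. Friction and masses are not known exactly. Their poses are not given: they have to be found in the camera images.
- transformer: grey sheet-steel bench transformer, 170 mm (x, front to back) by 165 mm (y), flat top at 130 mm; heavy, does not move. Origin under its middle on the bench; -x faces its front panel with meter and sockets. A flat aluminium scale ring, 148 mm across with black radial lines, lies on the top, 2 mm thick; the dial turns at its middle. Low carrying handles stick out 20 mm on both y sides, at 106 mm height
- dial (a joint): angle of the dial in rad: 0 at its lower stop, grows clockwise seen from above, upper stop at 5.41. At 0 the nose of the bar points 155 degrees counter-clockwise of the transformer's x axis. Stays where it is left: stiff friction, about 0.09 N m (3 N at 30 mm from the axis), no spring, no click stops
- dial_axis (a point): point on the dial's vertical turning axis at the top of the dial's round skirt, about 140 mm above the bench. The skirt is 90 mm in diameter. On it stands the raised straight grip bar through the axis, 80 mm long (40 mm either way), 14 mm wide with upright sides, its top 27 mm above this point, black plastic; a white line runs along one half of its top, down that end (the nose) and across the skirt's bevel below it
- index_tip (a point): outer end of the white index line, at the edge of the skirt under the nose of the bar, 45 mm from the dial's axis; turns with the dial
- tape_flag: paper-thin scrap of masking tape, 16 mm wide and 32 mm long, cut to a point at its inner end and stuck radially on the scale ring. Its origin is on the dial's turning axis at the ring's surface; its x axis runs from there outwards through the point of the flag. It does not move in a run
- flag_point (a point): inward-pointing tip of the tape flag, the mark to line up with, 49 mm from the dial's axis on the ring's surface (133 mm above the bench)
- tape_roll: roll of masking tape lying flat, 100 mm outside and 76 mm inside diameter, 48 mm high, loose; origin under its middle
- wooden_box: small open wooden box, 95 by 95 mm, 90 mm high, loose; origin under its middle
- film_core: white plastic film core, a ring 50 mm across and 16 mm high lying flat, loose; origin under its middle
- splicer: metal film splicer, base 150 by 75 mm, 64 mm high, loose; origin under its middle
Not all that is in view belongs to the job. Of the things that look like the transformer, the larger one is meant.

How it is judged:
By the outcome, as a careful person would: the job done as asked, in the order asked, and still so for the second after the job is handed in, with the robot touching nothing.
It also fails if it takes over 40 s, if anything falls off the work surface, if the arm or the gripper's body presses on something with over 40 N, if the wrist force passes 120 N, or if a joint passes its speed limit or range.

### The arm

A 6-joint arm with a two-finger parallel gripper is mounted at the origin on the work surface. World frame = base frame: x ahead of the robot, y to its left, z up, the work surface at z = 0. Lengths are in m, angles in rad, forces in N, time in s.
With the tool pointing down it reaches from about 0.35 to 0.85 m from the base axis. Payload 8.1 kg.
Tool frame: the origin (TCP) lies at the centre of the arm's flange, where the gripper is bolted on; the fingertips stand 186 mm ahead of it and the grasp point (between the pads) lies 167 mm ahead of it; z points along the fingers, y is the line along which they close (so a half turn about z gives the same grasp; the last joint's range is limited). The gripper opens to 93 mm and grips with 3 to 60 N. Pads are 15 mm wide; open, the fingers measure 128 mm over their backs; the gripper's body (75 mm by 188 mm) begins 65 mm behind the grasp point.
Start: joints at [1.025, 0.13, 1.488, -0, 1.523, -0.085], TCP at [0.267, 0.537, 0.405] pointing down, gripper open.
Joint ranges: [-2.96, 2.96], [-0.89, 2.26], [0.02, 2.5], [-1.34, 4.48], [0, 2.73], [-2.66, 2.66]. Speed limits (rad/s): [2.39, 2.39, 2.79, 3.14, 3.14, 3.14].

### API

Orientations are given as a rotation vector (axis times angle).
In Python, from plant import read_state, read_camera, camera_params, robot gives the robot as it stands.
- The arm moves only by the tool carry_out, never from a script. Its argument "targets" is a list of rows, each an object of numbers: "hand": the opening in per cent of the stroke, from 0 (shut) to 100 (fully open); "x", "y", "z": the shift along the tool's x, y, z in m; "ax", "ay", "az": the turn, a rotation vector about the tool's x, y, z in rad. In form: [{"hand": .., "x": .., "y": .., "z": .., "ax": .., "ay": .., "az": ..}, ...]. A call has 1 to 8 rows; each row is the pose to reach, as a shift and turn from the pose commanded when the call began, along the tool's axes at that moment; what a row does not reach only later rows make up. A row lasts 1/8 s, in which the tool goes at most 62.5 mm and 10.7 degrees, less where a joint would pass 70% of its speed; a pose out of reach is approached as far as the arm can. A call with a gripper value outside its range is refused whole. The fingers move at their own pace and stop on an object; "newtons" is the grip in N (left out, the last holds). Time passes only in rows, so rows that repeat a pose let the fingers close. It gives the time, the measured TCP pose, the force, the opening and the grip force at its end, in the units of the state.
- read_state(): the state, without advancing time (a new reading comes with each control period).
- read_camera(name): name is "scene" or "top"; returns (picture, depth): 480x640x3 uint8, blue, green, red; 480x640 float32, m along the optical axis (not along the pixel's ray), 0 where there is no reading.
- camera_params(name): a dict with "fx", "fy", "cx", "cy" (pixels), "position" and "rotation" of the camera in the world. Camera axes: x right, y up, looking along -z (the intrinsics and any distortion apply to the point x, -y, -z); pixel columns grow to the right and rows downward; lengths in m; the calibration is good to about 2 mm. A picture is of the moment at which its call begins. camera_params takes no time and is no camera call.
- robot.close_job(): hands the job in; it is judged then, once.
The state is a dict: "t": time; "q": joint angles; "dq": joint speeds; "joint_torque": joint torques, N m; "tool_pos": TCP position; "orientation": TCP orientation; "force": force on the tool from outside, world axes, zero at the start; "wrist_torque": the same for the moment, N m; "opening": finger opening in m; "gripper_force": force on a finger pad.
Only numpy, scipy, OpenCV 4.12 (cv2) and the standard library are available. Lean on these libraries where they do the work, as an engineer would, in place of code of your own. Each camera call takes 0.05 s, during which the arm holds its last target. There are 200 camera calls.

## Working session

There is one attempt and no reset: what is moved stays moved. The work goes in short steps, Python scripts to look and compute and a tool call to move; the robot and the scene stay as the last step left them, time stands still between calls to the robot, and variables do not carry over. Pictures are saved under pics/ and viewed, at most 10 in all, crops included, and the job is handed in when it is done.

Besides the shell and the picture viewer there is one more tool, called after "Call:" as name(argument=value, ...), one argument or row to a line, values as JSON. carry_out: Moves the arm, as the interface text tells. Its arguments: {"type":"object","properties":{"targets":{"type":"array","items":{"type":"object","properties":{"hand":{"type":"number"},"x":{"type":"number"},"y":{"type":"number"},"z":{"type":"number"},"ax":{"type":"number"},"ay":{"type":"number"},"az":{"type":"number"}}}},"newtons":{"type":"number"}},"required":["targets"]}

```bash
ls; mkdir -p pics
python3 - <<'E'
from plant import *
import cv2,numpy as np
for n in("scene","top"):
    p,d=read_camera(n);cv2.imwrite(f"pics/{n}0.png",p);np.save(f"pics/{n}0d.npy",d);c=camera_params(n);print(n,c)
s=read_state();print(s)
E
```

```text
pics
scene {'fx': 549.4146393449327, 'fy': 549.4146393449327, 'cx': 313.12624813938527, 'cy': 244.1682269611172, 'position': array([ 0.96082388, -0.43705786,  0.9199196 ]), 'rotation': array([0.64155042, 0.22206189, 0.6169222 ])}
top {'fx': 560.2007416409945, 'fy': 560.2007416409945, 'cx': 314.9897221299547, 'cy': 238.66005755290576, 'position': array([0.36968736, 0.0891705 , 1.2894868 ]), 'rotation': array([ 0.12420921, -0.15205831, -1.57163821])}
{'t': 0.1, 'q': array([ 1.02459419e+00,  1.31075697e-01,  1.48917686e+00, -4.17044414e-06,
        1.52302984e+00, -8.54000117e-02]), 'dq': array([-0.00115739, -0.00028331, -0.00138928,  0.00032843,  0.00170458,
        0.00026248]), 'joint_torque': array([ 1.54389977e-04, -5.61341214e+01, -4.93096197e+01,  7.68902223e-02,
        2.91452726e-02,  6.37003154e-06]), 'tool_pos': array([0.26666897, 0.53724337, 0.40379448]), 'orientation': array([-7.17319764e-01, -3.05806771e+00,  2.52459708e-03]), 'force': array([-0.0369859 , -0.23404685,  0.73086221]), 'wrist_torque': array([ 0.00152153, -0.00010123,  0.00619571]), 'gripper_force': 0.0, 'opening': 0.09294879528873456}
```

View pics/scene0.png

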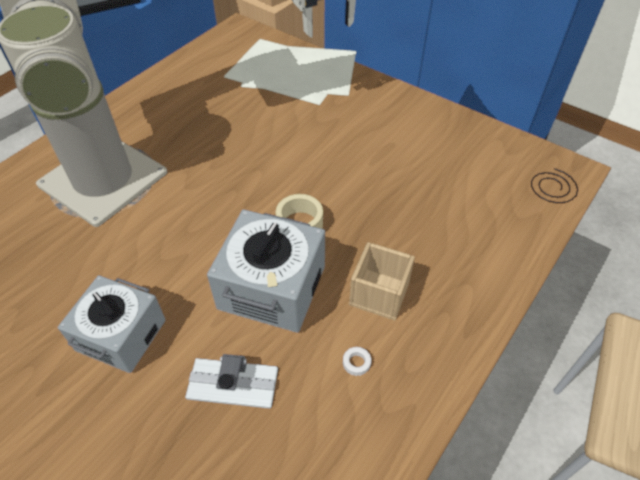

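View pics/top0.png

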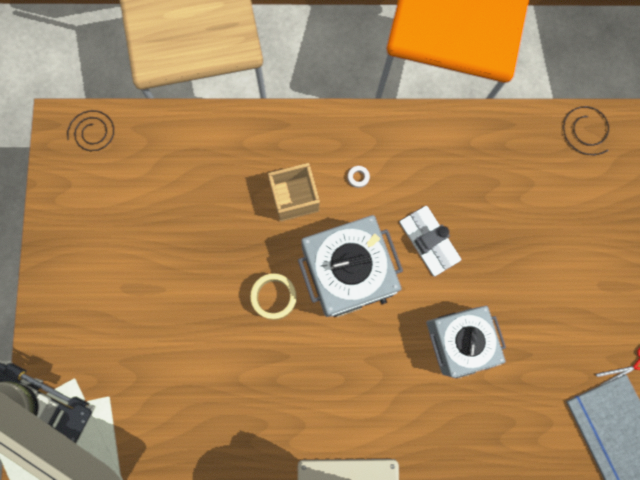

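The scene picture shows two dial transformers: the large one at scene (267,250) / top (351,264), and a small one at scene (106,310) / top (470,342). The task means the larger one. In the top picture its white line points left, towards (325,264), and its tape flag is at about (374,240). I'll check that choice in one crop and measure it.

```bash
cat > h.py <<'E'
import numpy as np,cv2
from plant import *
from scipy.spatial.transform import Rotation as R
def cam(n):
    c=camera_params(n); return c,R.from_rotvec(c["rotation"]).as_matrix()
def ray(n,uv,z):
    c,M=cam(n);uv=np.atleast_2d(uv).astype(float)
    d=np.c_[(uv[:,0]-c["cx"])/c["fx"],-(uv[:,1]-c["cy"])/c["fy"],-np.ones(len(uv))]@M.T
    p=c["position"];return p+d*((z-p[2])/d[:,2])[:,None]
def proj(n,P):
    c,M=cam(n);q=(np.atleast_2d(P)-c["position"])@M
    return np.c_[c["cx"]+c["fx"]*q[:,0]/-q[:,2],c["cy"]-c["fy"]*q[:,1]/-q[:,2]]
def ortho(n,p,ctr,z,half=.1,s=400):
    "rectified view of plane z: rows = -x, cols = -y (top style)"
    g=np.linspace(half,-half,s);X,Y=np.meshgrid(ctr[0]+g,ctr[1]+g,indexing="ij")
    uv=proj(n,np.c_[X.ravel(),Y.ravel(),np.full(X.size,z)]).astype(np.float32)
    return cv2.remap(p,uv[:,0].reshape(s,s),uv[:,1].reshape(s,s),cv2.INTER_CUBIC)
def flangeface(t):pass
E
python3 - <<'E'
from h import *
for n,u0,r in(("top",(351,264),50),("scene",(267,250),50)):
    p=cv2.imread(f"pics/{n}0.png");hsv=cv2.cvtColor(p,cv2.COLOR_BGR2HSV)
    roi=np.zeros(p.shape[:2],np.uint8);cv2.circle(roi,u0,r,255,-1)
    m=cv2.inRange(hsv,(0,0,205),(180,40,255))&roi
    # ring white -> ellipse via hull
    k,l,st,ce=cv2.connectedComponentsWithStats(m);i=1+np.argmax(st[1:,4])
    pts=cv2.findNonZero((l==i).astype(np.uint8));e=cv2.fitEllipse(cv2.convexHull(pts));
    print(n,"ring ellipse",e,ray(n,[e[0]],.132))
    b=cv2.inRange(hsv,(0,0,0),(180,255,60))&roi
    k,l,st,ce=cv2.connectedComponentsWithStats(b);i=1+np.argmax(st[1:,4]);h=cv2.convexHull(cv2.findNonZero((l==i).astype(np.uint8)));e=cv2.fitEllipse(h)
    print("dark",e,ray(n,[e[0]],.14))
    t=cv2.inRange(hsv,(12,30,150),(32,130,255))&roi
    k,l,st,ce=cv2.connectedComponentsWithStats(t);i=1+np.argmax(st[1:,4]);print("tape",ce[i],st[i],ray(n,[ce[i]],.133))
c=ray("top",[(351,264)],.132)[0];print(c)
a=[ortho(n,cv2.imread(f"pics/{n}0.png"),c,.133) for n in("top","scene")]
cv2.imwrite("pics/crop1.png",np.hstack(a))
E
```

```text
top ring ellipse ((351.1397705078125, 263.8661804199219), (71.71571350097656, 72.53844451904297), 116.50032806396484) [[ 0.52160122 -0.00710661  0.132     ]]
dark ((350.58624267578125, 263.89532470703125), (38.18234634399414, 39.40774154663086), 125.30477142333984) [[ 0.52049572 -0.00529279  0.14      ]]
tape [372.84536082 239.98969072] [367 234  13  13  97] [[ 0.57177872 -0.05357761  0.133     ]]
scene ring ellipse ((266.78253173828125, 251.14613342285156), (64.21041870117188, 81.68340301513672), 83.10501861572266) [[ 0.52521984 -0.00673747  0.132     ]]
dark ((267.82861328125, 247.35354614257812), (39.40094757080078, 48.05518341064453), 63.544620513916016) [[ 0.5256257  -0.00336474  0.14      ]]
tape [250.61019108 215.87261146] [217 200  70  54 785] [[0.44664888 0.03942866 0.133     ]]
[ 0.52132151 -0.0068098   0.132     ]
```

View pics/crop1.png

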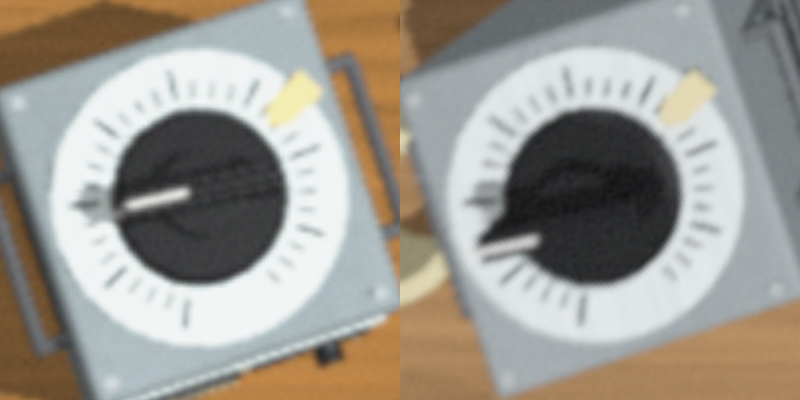

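The crop confirms the choice: it shows the large dial with its flag (flag point at crop px (268,124)) and the white line running from (188,193) to (125,206). That puts the nose at about 102° and the flag at about -43° in world angles, so the dial needs about 145° clockwise. I'll push with the closed fist, turning the tool together with the dial.

```bash
cat >> h.py <<'E'
A=np.array([.523,-.007])
def line_angle(n,p,A=A):
    "world angle of white line on black bar top (z .167)"
    s=800;o=ortho(n,p,A,.167,.1,s);h=cv2.cvtColor(o,cv2.COLOR_BGR2HSV)
    m=cv2.inRange(h,(0,0,110),(180,80,255));return o,m
def rows(Wpts):
    "Wpts: list of (x,y,z,thetadeg of tool y) -> rows in tool frame of current measured pose"
    s=read_state();M=R.from_rotvec(s["orientation"])
    for x,y,z,th in Wpts:
        a=np.deg2rad(th);T=R.from_matrix(np.c_[[-np.sin(a),np.cos(a),0],[np.cos(a),np.sin(a),0],[0,0,-1]])
        d=M.inv().apply(np.array([x,y,z])-s["tool_pos"]);w=(M.inv()*T).as_rotvec()
        print("x %.4f y %.4f z %.4f | ax %.4f ay %.4f az %.4f"%(*d,*w))
def push(th,d=.0145,r=.028,z=.334):
    a=np.deg2rad(th);n=np.array([np.cos(a),np.sin(a)]);t=np.array([-n[1],n[0]])
    return (*(A+r*n+d*t),z,th)
E
python3 - <<'E'
from h import *
p=cv2.imread("pics/top0.png")
o=ortho("top",p,A,.167,.06,480);g=cv2.cvtColor(o,cv2.COLOR_BGR2GRAY)
# line pixels: bright, within 35mm of axis, near bar
yy,xx=np.mgrid[:480,:480];r=np.hypot(xx-240,yy-240)*.25
m=((g>110)&(r<36)).astype(np.uint8)
k,l,st,ce=cv2.connectedComponentsWithStats(m);i=1+np.argmax(st[1:,4]);pt=cv2.findNonZero((l==i).astype(np.uint8))
v=cv2.fitLine(pt,cv2.DIST_L2,0,.01,.01).ravel();print(st[i],ce[i],v,"theta",np.degrees(np.arctan2(abs(v[0]),-abs(v[1])*np.sign(-v[0]*v[1]))))
rows([push(102,.035,z=.405),push(102,.035)])
E
```

```text
[  98  238  113   49 3073] [153.09794989 260.55841198] [ 9.7506344e-01 -2.2192626e-01  1.5309795e+02  2.6055841e+02] theta 102.8222
x -0.4268 y -0.3733 z -0.0006 | ax -0.0016 ay -0.0007 az -0.6702
x -0.4268 y -0.3732 z 0.0704 | ax -0.0016 ay -0.0007 az -0.6702
```

Call:
carry_out(
  targets=[
    {"hand": 0,"x": -0.03,"y": -0.026,"z": 0,"az": -0.05},
    {"hand": 0,"x": -0.08,"y": -0.07,"z": 0,"az": -0.13},
    {"hand": 0,"x": -0.13,"y": -0.114,"z": 0,"az": -0.2},
    {"hand": 0,"x": -0.18,"y": -0.157,"z": 0,"az": -0.28},
    {"hand": 0,"x": -0.225,"y": -0.197,"z": 0,"az": -0.35},
    {"hand": 0,"x": -0.27,"y": -0.236,"z": 0,"az": -0.42},
    {"hand": 0,"x": -0.315,"y": -0.275,"z": 0,"az": -0.49},
    {"hand": 0,"x": -0.36,"y": -0.315,"z": 0,"az": -0.56},
  ],
  newtons=20,
)

```text
schema error: expected keys hand, x, y, z, ax, ay, az
```

Call:
carry_out(
  targets=[
    {"hand": 0},
    {"hand": 0},
  ],
)

```text
schema error: expected keys hand, x, y, z, ax, ay, az
```

Run:
```python
from h import *
s=read_state();print(s["t"],s["tool_pos"],s["opening"],s["q"])
rows([push(102.5,.035,z=.405),push(102.5,.035)])
```

```text
0.1 [0.26666897 0.53724337 0.40379448] 0.09294879528873456 [ 1.02459419e+00  1.31075697e-01  1.48917686e+00 -4.17044414e-06
  1.52302984e+00 -8.54000117e-02]
x -0.4268 y -0.3737 z -0.0006 | ax -0.0016 ay -0.0007 az -0.6790
x -0.4268 y -0.3736 z 0.0704 | ax -0.0016 ay -0.0007 az -0.6790
```

Call:
carry_out(
  targets=[
    {"hand": 0,"x": -0.03,"y": -0.026,"z": 0,"ax": 0,"ay": 0,"az": -0.05},
    {"hand": 0,"x": -0.08,"y": -0.07,"z": 0,"ax": 0,"ay": 0,"az": -0.13},
    {"hand": 0,"x": -0.13,"y": -0.114,"z": 0,"ax": 0,"ay": 0,"az": -0.2},
    {"hand": 0,"x": -0.18,"y": -0.157,"z": 0,"ax": 0,"ay": 0,"az": -0.28},
    {"hand": 0,"x": -0.225,"y": -0.197,"z": 0,"ax": 0,"ay": 0,"az": -0.35},
    {"hand": 0,"x": -0.27,"y": -0.236,"z": 0,"ax": 0,"ay": 0,"az": -0.42},
    {"hand": 0,"x": -0.315,"y": -0.275,"z": 0,"ax": 0,"ay": 0,"az": -0.49},
    {"hand": 0,"x": -0.36,"y": -0.315,"z": 0,"ax": 0,"ay": 0,"az": -0.56},
  ],
  newtons=20,
)

```text
t: 1.1
tool_pos: [0.4489, 0.0943, 0.4046]
orientation: [-0.159, 3.137, 0.0]
force: [1.0, 0.4, 0.6]
opening: 0.0175
gripper_force: 0.0
```

Call:
carry_out(
  targets=[
    {"hand": 0,"x": 0,"y": 0,"z": 0,"ax": 0,"ay": 0,"az": 0},
    {"hand": 0,"x": 0,"y": 0,"z": 0,"ax": 0,"ay": 0,"az": 0},
  ],
)

```text
t: 1.35
tool_pos: [0.4486, 0.0962, 0.4043]
orientation: [0.153, -3.137, -0.001]
force: [-0.7, 1.0, -0.2]
opening: 0.0006
gripper_force: 0.0
```

Run:
```python
from h import *
s=read_state();print(s["t"],s["tool_pos"],s["opening"],s["q"],s["force"])
rows([push(102.5,.035,z=.405),push(102.5,.035)])
```

```text
1.35 [0.44859352 0.09624137 0.40434486] 0.0006175395208694424 [ 9.93017211e-02 -2.60535854e-01  1.86291061e+00  4.93113443e-04
  1.54013148e+00 -1.56874220e+00] [-0.65225487  0.96075964 -0.19446763]
x -0.0259 y -0.0864 z -0.0007 | ax 0.0005 ay -0.0009 az -0.1209
x -0.0260 y -0.0864 z 0.0703 | ax 0.0005 ay -0.0009 az -0.1209
```

Call:
carry_out(
  targets=[
    {"hand": 0,"x": -0.013,"y": -0.043,"z": 0,"ax": 0,"ay": 0,"az": -0.06},
    {"hand": 0,"x": -0.026,"y": -0.0865,"z": 0,"ax": 0,"ay": 0,"az": -0.12},
    {"hand": 0,"x": -0.026,"y": -0.0865,"z": 0,"ax": 0,"ay": 0,"az": -0.12},
    {"hand": 0,"x": -0.026,"y": -0.0865,"z": 0.03,"ax": 0,"ay": 0,"az": -0.12},
    {"hand": 0,"x": -0.026,"y": -0.0865,"z": 0.055,"ax": 0,"ay": 0,"az": -0.12},
    {"hand": 0,"x": -0.026,"y": -0.0865,"z": 0.07,"ax": 0,"ay": 0,"az": -0.12},
    {"hand": 0,"x": -0.026,"y": -0.0865,"z": 0.07,"ax": 0,"ay": 0,"az": -0.12},
  ],
)

```text
t: 2.22
tool_pos: [0.4826, 0.0141, 0.3337]
orientation: [0.345, -3.12, -0.001]
force: [-0.2, 0.6, -0.2]
opening: 0.0003
gripper_force: 0.0
```

Run:
```python
from h import *
s=read_state();print(s["t"],s["tool_pos"],s["force"])
p,_=read_camera("scene");q,_=read_camera("top")
f=lambda i,u,v:cv2.resize(i[v-60:v+60,u-60:u+60],(400,400),interpolation=cv2.INTER_CUBIC)
cv2.imwrite("pics/c2.png",np.hstack([f(p,267,250),f(q,351,264)]))
rows([push(102.5,.02)]+[push(t) for t in(102,94,86,78,70,62)])
```

```text
2.225 [0.48255425 0.01407472 0.3336991 ] [-0.20473444  0.64388522 -0.21243883]
x -0.0143 y -0.0006 z 0.0016 | ax -0.0001 ay 0.0009 az 0.0019
x -0.0200 y -0.0005 z 0.0016 | ax -0.0001 ay 0.0009 az 0.0106
x -0.0241 y 0.0012 z 0.0016 | ax -0.0001 ay 0.0009 az 0.1502
x -0.0283 y 0.0023 z 0.0016 | ax -0.0000 ay 0.0009 az 0.2898
x -0.0327 y 0.0028 z 0.0016 | ax 0.0000 ay 0.0009 az 0.4295
x -0.0371 y 0.0027 z 0.0016 | ax 0.0001 ay 0.0009 az 0.5691
x -0.0414 y 0.0020 z 0.0016 | ax 0.0002 ay 0.0009 az 0.7087
```

View pics/c2.png

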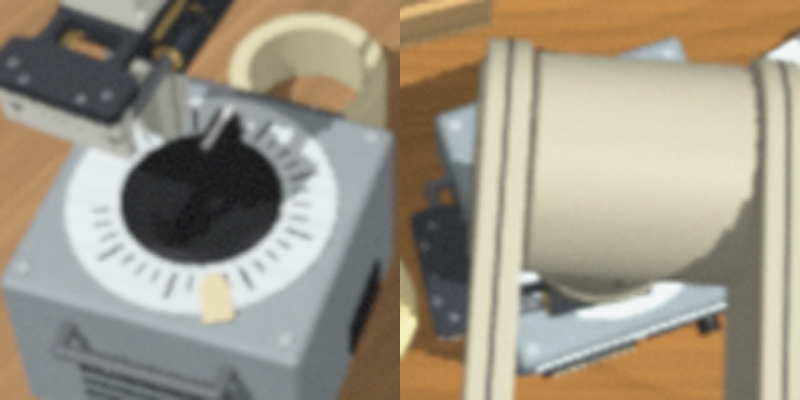

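In the left crop the closed fingertips, at about (165,130), stand beside the black bar, whose nose line is at (215,128). The flag is clear at (215,300). In the right crop the arm hides the dial from the top camera. Next I start the push.

Call:
carry_out(
  targets=[
    {"hand": 0,"x": -0.014,"y": 0,"z": 0,"ax": 0,"ay": 0,"az": 0},
    {"hand": 0,"x": -0.02,"y": 0,"z": 0,"ax": 0,"ay": 0,"az": 0.01},
    {"hand": 0,"x": -0.024,"y": 0.001,"z": 0,"ax": 0,"ay": 0,"az": 0.15},
    {"hand": 0,"x": -0.0285,"y": 0.002,"z": 0,"ax": 0,"ay": 0,"az": 0.29},
    {"hand": 0,"x": -0.0325,"y": 0.003,"z": 0,"ax": 0,"ay": 0,"az": 0.43},
    {"hand": 0,"x": -0.037,"y": 0.0025,"z": 0,"ax": 0,"ay": 0,"az": 0.57},
    {"hand": 0,"x": -0.0415,"y": 0.002,"z": 0,"ax": 0,"ay": 0,"az": 0.71},
    {"hand": 0,"x": -0.0415,"y": 0.002,"z": 0,"ax": 0,"ay": 0,"az": 0.71},
  ],
)

```text
t: 3.32
tool_pos: [0.523, 0.0245, 0.3356]
orientation: [-0.766, -3.045, -0.002]
force: [-6.7, 4.2, 3.8]
opening: 0.0005
gripper_force: 3.7
```

Run:
```python
from h import *
s=read_state();print(s["t"],s["tool_pos"],s["force"],s["q"][5])
p,_=read_camera("scene");q,_=read_camera("top")
f=lambda i,u,v:cv2.resize(i[v-60:v+60,u-60:u+60],(400,400),interpolation=cv2.INTER_CUBIC)
cv2.imwrite("pics/c3.png",np.hstack([f(p,267,250),f(q,351,264)]))
rows([push(t) for t in(54,46,38,30,22,14,6,-2)])
```

```text
3.325 [0.52301472 0.02447254 0.3356374 ] [-6.71374992  4.1551831   3.81627836] -1.1296893628986024
x -0.0043 y 0.0020 z 0.0016 | ax 0.0006 ay -0.0017 az 0.1372
x -0.0086 y 0.0032 z 0.0016 | ax 0.0005 ay -0.0017 az 0.2769
x -0.0129 y 0.0038 z 0.0016 | ax 0.0004 ay -0.0018 az 0.4165
x -0.0173 y 0.0037 z 0.0016 | ax 0.0002 ay -0.0018 az 0.5561
x -0.0217 y 0.0031 z 0.0016 | ax 0.0001 ay -0.0018 az 0.6957
x -0.0259 y 0.0018 z 0.0016 | ax -0.0000 ay -0.0018 az 0.8354
x -0.0299 y 0.0000 z 0.0016 | ax -0.0002 ay -0.0019 az 0.9750
x -0.0336 y -0.0024 z 0.0016 | ax -0.0003 ay -0.0019 az 1.1146
```

View pics/c3.png

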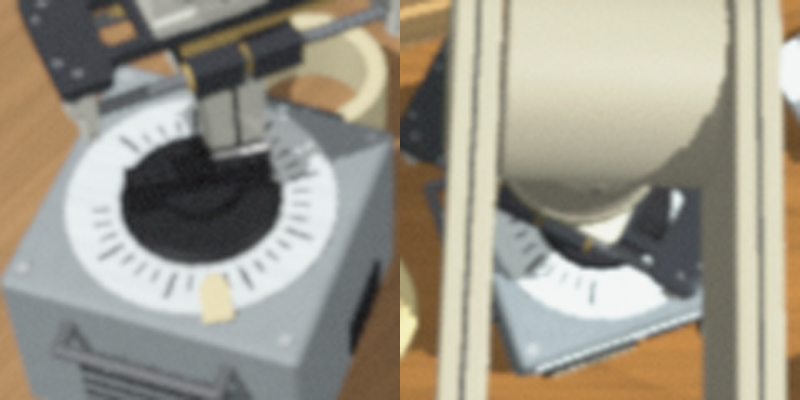

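The bar turned with the fingers: its line now runs across (240,150) in the left crop, flush against the fingertips. I continue.

Call:
carry_out(
  targets=[
    {"hand": 0,"x": -0.0043,"y": 0.001,"z": 0,"ax": 0,"ay": 0,"az": 0.14},
    {"hand": 0,"x": -0.0086,"y": 0.002,"z": 0,"ax": 0,"ay": 0,"az": 0.28},
    {"hand": 0,"x": -0.013,"y": 0.0025,"z": 0,"ax": 0,"ay": 0,"az": 0.42},
    {"hand": 0,"x": -0.0173,"y": 0.0025,"z": 0,"ax": 0,"ay": 0,"az": 0.555},
    {"hand": 0,"x": -0.0217,"y": 0.002,"z": 0,"ax": 0,"ay": 0,"az": 0.695},
    {"hand": 0,"x": -0.026,"y": 0.001,"z": 0,"ax": 0,"ay": 0,"az": 0.835},
    {"hand": 0,"x": -0.03,"y": -0.001,"z": 0,"ax": 0,"ay": 0,"az": 0.975},
    {"hand": 0,"x": -0.0336,"y": -0.003,"z": 0,"ax": 0,"ay": 0,"az": 1.115},
  ],
)

```text
t: 4.42
tool_pos: [0.5513, 0.0064, 0.3353]
orientation: [-2.263, -2.176, -0.002]
force: [-3.6, 6.9, 0.9]
opening: 0.0009
gripper_force: 2.8
```

Run:
```python
from h import *
s=read_state();print(s["t"],s["tool_pos"],s["force"],s["q"][5])
rows([push(t) for t in(-2,-8,-14,-20,-26,-32)])
```

```text
4.425 [0.55133251 0.00637843 0.33533799] [-3.57369393  6.8844266   0.87778808] -0.04323620029034045
x 0.0001 y 0.0002 z 0.0013 | ax -0.0008 ay -0.0025 az -0.0046
x -0.0029 y 0.0015 z 0.0013 | ax -0.0009 ay -0.0024 az 0.1002
x -0.0060 y 0.0026 z 0.0013 | ax -0.0010 ay -0.0024 az 0.2049
x -0.0092 y 0.0033 z 0.0013 | ax -0.0011 ay -0.0023 az 0.3096
x -0.0125 y 0.0037 z 0.0013 | ax -0.0013 ay -0.0023 az 0.4143
x -0.0158 y 0.0037 z 0.0013 | ax -0.0014 ay -0.0022 az 0.5190
```

Next I push to about -32°, then back off sideways along +x (tool), lift and measure.

Call:
carry_out(
  targets=[
    {"hand": 0,"x": -0.003,"y": 0.001,"z": 0,"ax": 0,"ay": 0,"az": 0.1},
    {"hand": 0,"x": -0.006,"y": 0.002,"z": 0,"ax": 0,"ay": 0,"az": 0.205},
    {"hand": 0,"x": -0.0092,"y": 0.003,"z": 0,"ax": 0,"ay": 0,"az": 0.31},
    {"hand": 0,"x": -0.0125,"y": 0.0035,"z": 0,"ax": 0,"ay": 0,"az": 0.415},
    {"hand": 0,"x": -0.0158,"y": 0.0035,"z": 0,"ax": 0,"ay": 0,"az": 0.52},
    {"hand": 0,"x": -0.0158,"y": 0.0035,"z": 0,"ax": 0,"ay": 0,"az": 0.52},
  ],
)

```text
t: 5.18
tool_pos: [0.5546, -0.0099, 0.3355]
orientation: [-2.745, -1.525, -0.003]
force: [0.0, 4.4, -1.7]
opening: 0.0008
gripper_force: 2.1
```

Run:
```python
from h import *
s=read_state();print(s["t"],s["tool_pos"],s["force"],s["q"][5])
p,_=read_camera("scene");q,_=read_camera("top")
cv2.imwrite("pics/s4.png",p)
f=lambda i,u,v:cv2.resize(i[v-60:v+60,u-60:u+60],(400,400),interpolation=cv2.INTER_CUBIC)
cv2.imwrite("pics/c4.png",np.hstack([f(p,267,250),f(q,351,264)]))
rows([push(-32),push(-32,.035)])
```

```text
5.175 [ 0.55462651 -0.00985888  0.33545448] [ 0.01532329  4.42123081 -1.65990699] 0.4455585562671259
x 0.0001 y -0.0003 z 0.0015 | ax -0.0002 ay -0.0021 az 0.0033
x 0.0206 y -0.0002 z 0.0015 | ax -0.0002 ay -0.0021 az 0.0033
```

View pics/c4.png

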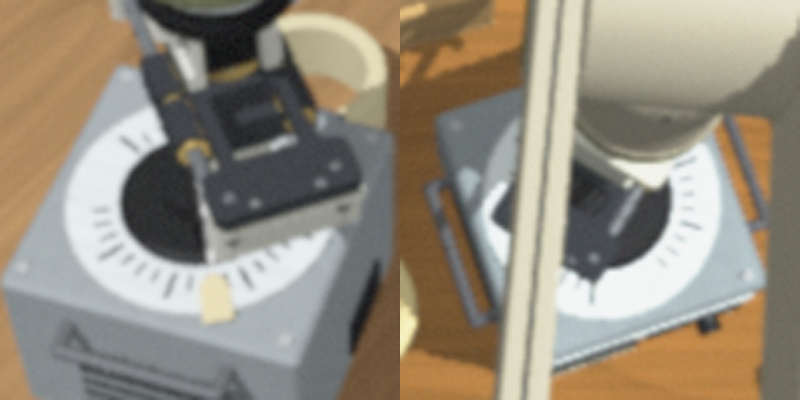

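The fingertips and hand hide the bar in both crops; the flag is at (215,300) in the left one. I back off, lift and move aside to measure.

Call:
carry_out(
  targets=[
    {"hand": 0,"x": 0.01,"y": 0,"z": 0,"ax": 0,"ay": 0,"az": 0},
    {"hand": 0,"x": 0.02,"y": 0,"z": 0,"ax": 0,"ay": 0,"az": 0},
    {"hand": 0,"x": 0.02,"y": 0,"z": -0.03,"ax": 0,"ay": 0,"az": 0},
    {"hand": 0,"x": 0.02,"y": 0,"z": -0.07,"ax": 0,"ay": 0,"az": 0},
    {"hand": 0,"x": 0.05,"y": -0.05,"z": -0.07,"ax": 0,"ay": 0,"az": 0},
    {"hand": 0,"x": 0.08,"y": -0.1,"z": -0.07,"ax": 0,"ay": 0,"az": 0},
    {"hand": 0,"x": 0.11,"y": -0.15,"z": -0.07,"ax": 0,"ay": 0,"az": 0},
    {"hand": 0,"x": 0.14,"y": -0.2,"z": -0.07,"ax": 0,"ay": 0,"az": 0},
  ],
)

```text
t: 6.28
tool_pos: [0.4573, 0.2157, 0.4053]
orientation: [2.745, 1.527, 0.002]
force: [0.8, 0.5, 0.6]
opening: 0.0005
gripper_force: 0.0
```

```bash
cat >> h.py <<'E'
def measure(tag,ctr):
    "ctr: axis as seen by each camera (ring plane). prints line angle and flag angle"
    a=[]
    for n in("top","scene"):
        p,_=read_camera(n);cv2.imwrite(f"pics/{n}_{tag}.png",p);c=ctr[n]
        out=[n]
        for z,r0,r1,lo in((.167,5,37,105),):
            o=ortho(n,p,c,z,.06,480);g=cv2.cvtColor(o,cv2.COLOR_BGR2GRAY)
            yy,xx=np.mgrid[:480,:480];r=np.hypot(xx-240,yy-240)*.25
            m=((g>lo)&(r<r1)).astype(np.uint8)
            k,l,st,ce=cv2.connectedComponentsWithStats(m);i=1+np.argmax(st[1:,4])
            pt=cv2.findNonZero((l==i).astype(np.uint8));v=cv2.fitLine(pt,cv2.DIST_L2,0,.01,.01).ravel()
            cx,cy=240-ce[i];w=np.array([-v[1],-v[0]]);w*=np.sign(w@[cy,cx])
            out+=["line",np.degrees(np.arctan2(w[1],w[0])).round(2),"centroid xy mm",(cy*.25).round(1),(cx*.25).round(1),st[i]]
        o=ortho(n,p,c,.133,.09,720);h=cv2.cvtColor(o,cv2.COLOR_BGR2HSV);yy,xx=np.mgrid[:720,:720];r=np.hypot(xx-360,yy-360)*.25
        m=(cv2.inRange(h,(12,35,150),(35,160,255))>0)&(r<80)&(r>45)
        k,l,st,ce=cv2.connectedComponentsWithStats(m.astype(np.uint8));i=1+np.argmax(st[1:,4])
        cx,cy=360-ce[i];out+=["flag",np.degrees(np.arctan2(cx,cy)).round(2),(np.hypot(cx,cy)*.25).round(1),st[i]]
        print(*out);a.append(cv2.resize(ortho(n,p,c,.133,.065,400),(400,400)))
    cv2.imwrite(f"pics/m_{tag}.png",np.hstack(a))
CTR={"top":(.5216,-.0071),"scene":(.5252,-.0067)}
E
python3 - <<'E'
from h import *
measure("a",CTR);s=read_state();print(s["t"],s["tool_pos"])
E
```

```text
top line -43.64 centroid xy mm 17.7 -14.8 [ 252  115  112  103 3499] flag -42.61 67.3 [ 491  105  110  109 6321]
scene line -90.54 centroid xy mm -28.7 -0.8 [ 154  316  205   72 8355] flag -42.69 63.9 [ 482  117  107  106 6156]
6.375 [0.4559155  0.21831156 0.405291  ]
```

View pics/m_a.png

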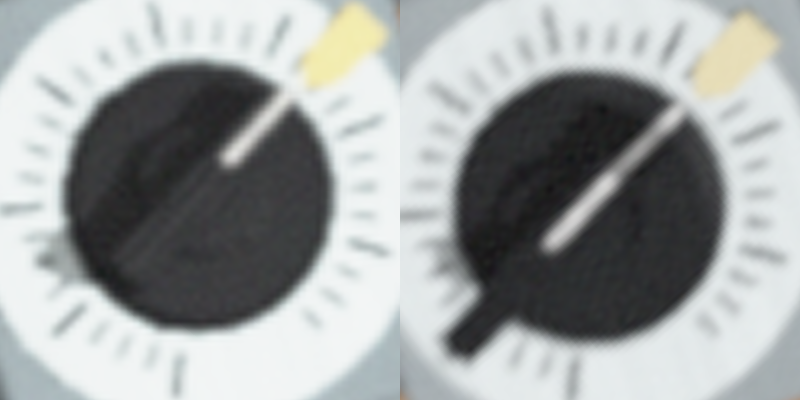

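Both crops show the line (left, (228,160) to (293,92)) pointing almost at the flag point (302,84). The difference is about a degree, so I refine the measurement on the saved pictures.

```bash
cat >> h.py <<'E'
def fine(tag):
    for n in("top","scene"):
        p=cv2.imread(f"pics/{n}_{tag}.png");c=CTR[n]
        S=.25;yy,xx=np.mgrid[:720,:720];X=(359.5-yy)*S;Y=(359.5-xx)*S
        # ring centre at z=.132: bright low-saturation edge, outermost along rays, circle fit
        o=ortho(n,p,c,.132,.09,720);h=cv2.cvtColor(o,cv2.COLOR_BGR2HSV).astype(int);g=cv2.GaussianBlur(cv2.cvtColor(o,cv2.COLOR_BGR2GRAY),(0,0),2).astype(float)
        P=[]
        for a in np.arange(0,360,2.):
            r=np.arange(66,82,.1);x=r*np.cos(np.radians(a));y=r*np.sin(np.radians(a))
            v=cv2.remap(g.astype(np.float32),(359.5-y/S).astype(np.float32)[None],(359.5-x/S).astype(np.float32)[None],1)[0]
            i=np.argmin(np.gradient(v));P.append((x[i],y[i]))
        P=np.array(P);k=np.ones(len(P),bool)
        for _ in range(6):
            s=np.linalg.lstsq(np.c_[2*P[k],np.ones(k.sum())],(P[k]**2).sum(1),rcond=None)[0];e=np.hypot(*(P-s[:2]).T)-np.sqrt(s[2]+s[0]**2+s[1]**2);k=abs(e)<max(.4,1.5*np.median(abs(e)))
        ctr=s[:2];print(n,"ring ctr mm",ctr.round(2),"R",np.sqrt(s[2]+ctr@ctr).round(2),k.sum())
        # flag
        m=((h[...,1]>40)&(h[...,0]>12)&(h[...,0]<35)&(h[...,2]>150)&(np.hypot(X,Y)<85)&(np.hypot(X,Y)>44)&(abs(np.degrees(np.arctan2(Y,X))+43)<20)).astype(np.uint8)
        _,l,st,_=cv2.connectedComponentsWithStats(m);m=l==1+np.argmax(st[1:,4])
        F=np.c_[X[m],Y[m]]-ctr;w=np.cov(F.T);ev=np.linalg.eigh(w)[1][:,1];ev*=np.sign(ev[0])
        rr=np.hypot(*F.T);tip=F[rr<rr.min()+3].mean(0)
        A_=lambda v:np.degrees(np.arctan2(v[1],v[0])).round(2)
        print("  flag centroid",A_(F.mean(0)),"axis",A_(ev),"tip",A_(tip),"rmin",rr.min().round(1),"rmax",rr.max().round(1))
        for z,r0,r1,name in((.167,12,37,"bar top"),(.1365,41,46,"skirt tip")):
            o=ortho(n,p,c,z,.09,720);g=cv2.GaussianBlur(cv2.cvtColor(o,cv2.COLOR_BGR2GRAY),(0,0),1.5).astype(float)
            Q=[]
            for r in np.arange(r0,r1,.5):
                b=np.arange(-9,9,.1);a0=np.radians(-42.7);x=ctr[0]+r*np.cos(a0)-b*np.sin(a0);y=ctr[1]+r*np.sin(a0)+b*np.cos(a0)
                v=cv2.remap(g.astype(np.float32),(359.5-y/S).astype(np.float32)[None],(359.5-x/S).astype(np.float32)[None],1)[0]
                i=np.argmax(v);wt=np.clip(v-v.max()*.6,0,None)*(abs(b-b[i])<2.5);bb=(wt*b).sum()/wt.sum();Q.append((r,bb,v.max()))
            Q=np.array(Q);f=np.polyfit(Q[:,0],Q[:,1],1)
            print("  ",name,"dir",(-42.7+np.degrees(np.arctan(f[0]))).round(2),"by position",(-42.7+np.degrees(np.mean(Q[:,1]/Q[:,0]))).round(2),"vmax",Q[::4,2].round(),"b",Q[::4,1].round(2))
E
python3 - <<'E'
from h import *
fine("a")
E
```

```text
top ring ctr mm [0.85 0.13] R 74.57 125
  flag centroid -43.32 axis -44.96 tip -43.73 rmin 51.3 rmax 81.6
   bar top dir -42.58 by position -41.79 vmax [219. 215. 216. 211. 204. 203. 206. 211. 213. 211. 211. 218. 221.] b [0.32 0.34 0.37 0.28 0.37 0.36 0.32 0.43 0.32 0.26 0.37 0.42 0.47]
   skirt tip dir -102.02 by position -43.26 vmax [220. 224. 234.] b [ 1.23  1.31 -7.16]
scene ring ctr mm [-1.95  2.55] R 74.0 122
  flag centroid -43.28 axis -44.13 tip -43.08 rmin 50.9 rmax 79.8
   bar top dir -42.45 by position -41.73 vmax [199. 200. 202. 206. 209. 210. 204. 199. 200. 202. 205. 209. 201.] b [0.47 0.28 0.24 0.25 0.43 0.48 0.47 0.43 0.33 0.31 0.31 0.42 0.45]
   skirt tip dir -43.38 by position -42.29 vmax [204. 203. 196.] b [0.37 0.39 0.22]
```

Both cameras agree: the line is at about -42.3° and the flag at about -43.3°, so roughly 1° clockwise remains. I go back for a small nudge near the nose.

```bash
sed -i 's/^A=np.array.*/A=np.array([.523,-.0055])/' h.py
python3 - <<'E'
from h import *
rows([push(-46,.03,.02,z=.405),push(-46,.03,.02),push(-46,.022,.02)])
E
```

```text
x -0.1318 y 0.2010 z -0.0001 | ax -0.0012 ay -0.0014 az 0.2536
x -0.1320 y 0.2010 z 0.0709 | ax -0.0012 ay -0.0014 az 0.2536
x -0.1397 y 0.1990 z 0.0709 | ax -0.0012 ay -0.0014 az 0.2536
```

Call:
carry_out(
  targets=[
    {"hand": 0,"x": -0.033,"y": 0.05,"z": 0,"ax": 0,"ay": 0,"az": 0.06},
    {"hand": 0,"x": -0.066,"y": 0.1,"z": 0,"ax": 0,"ay": 0,"az": 0.12},
    {"hand": 0,"x": -0.1,"y": 0.15,"z": 0,"ax": 0,"ay": 0,"az": 0.19},
    {"hand": 0,"x": -0.132,"y": 0.201,"z": 0,"ax": 0,"ay": 0,"az": 0.25},
    {"hand": 0,"x": -0.132,"y": 0.201,"z": 0,"ax": 0,"ay": 0,"az": 0.25},
    {"hand": 0,"x": -0.132,"y": 0.201,"z": 0.035,"ax": 0,"ay": 0,"az": 0.25},
    {"hand": 0,"x": -0.132,"y": 0.201,"z": 0.07,"ax": 0,"ay": 0,"az": 0.25},
    {"hand": 0,"x": -0.132,"y": 0.201,"z": 0.07,"ax": 0,"ay": 0,"az": 0.25},
  ],
)

```text
t: 7.38
tool_pos: [0.5582, -0.0037, 0.3316]
orientation: [-2.911, -1.174, 0.009]
force: [0.2, 0.9, 0.6]
opening: 0.0004
gripper_force: 0.0
```

Run:
```python
from h import *
s=read_state();print(s["tool_pos"],s["force"])
rows([push(-46,.03,.02),push(-46,.02,.02),push(-46,.0145,.02)])
```

```text
[ 0.55820247 -0.0037043   0.33162127] [0.19918508 0.93943225 0.60386361]
x 0.0034 y -0.0032 z -0.0024 | ax -0.0049 ay 0.0041 az -0.0013
x -0.0066 y -0.0032 z -0.0023 | ax -0.0049 ay 0.0041 az -0.0013
x -0.0121 y -0.0032 z -0.0023 | ax -0.0049 ay 0.0041 az -0.0013
```

Call:
carry_out(
  targets=[
    {"hand": 0,"x": -0.003,"y": -0.003,"z": -0.001,"ax": 0,"ay": 0,"az": 0},
    {"hand": 0,"x": -0.006,"y": -0.003,"z": -0.001,"ax": 0,"ay": 0,"az": 0},
    {"hand": 0,"x": -0.006,"y": -0.003,"z": -0.001,"ax": 0,"ay": 0,"az": 0},
    {"hand": 0,"x": -0.006,"y": -0.003,"z": -0.001,"ax": 0,"ay": 0,"az": 0},
    {"hand": 0,"x": -0.006,"y": -0.003,"z": -0.001,"ax": 0,"ay": 0,"az": 0},
  ],
)

```text
t: 8.0
tool_pos: [0.5531, -0.0064, 0.3359]
orientation: [2.914, 1.174, 0.0]
force: [-0.8, 0.5, -0.4]
opening: 0.0002
gripper_force: 0.0
```

Call:
carry_out(
  targets=[
    {"hand": 0,"x": -0.001,"y": 0,"z": 0,"ax": 0,"ay": 0,"az": 0},
    {"hand": 0,"x": -0.001,"y": 0,"z": 0,"ax": 0,"ay": 0,"az": 0},
    {"hand": 0,"x": -0.001,"y": 0,"z": 0,"ax": 0,"ay": 0,"az": 0},
  ],
)

```text
t: 8.38
tool_pos: [0.5523, -0.0071, 0.3357]
orientation: [-2.914, -1.174, 0.0]
force: [-0.0, 0.5, -0.8]
opening: 0.0009
gripper_force: 0.0
```

Run:
```python
from h import *
s=read_state();print(s["t"],s["tool_pos"],s["force"])
rows([push(-46,.0169,.02)])
```

```text
8.375 [ 0.55232184 -0.00707563  0.33565359] [-0.04068409  0.54715939 -0.78838369]
x -0.0031 y -0.0015 z 0.0017 | ax -0.0002 ay 0.0001 az -0.0022
```

Call:
carry_out(
  targets=[
    {"hand": 0,"x": -0.001,"y": 0,"z": 0,"ax": 0,"ay": 0,"az": 0},
    {"hand": 0,"x": -0.002,"y": 0,"z": 0,"ax": 0,"ay": 0,"az": 0},
    {"hand": 0,"x": -0.002,"y": 0,"z": 0,"ax": 0,"ay": 0,"az": 0},
  ],
)

```text
t: 8.75
tool_pos: [0.551, -0.0083, 0.3358]
orientation: [-2.914, -1.174, -0.001]
force: [1.6, 0.7, -0.9]
opening: 0.0004
gripper_force: 1.1
```

Call:
carry_out(
  targets=[
    {"hand": 0,"x": -0.0005,"y": 0,"z": 0,"ax": 0,"ay": 0,"az": 0},
    {"hand": 0,"x": -0.0005,"y": 0,"z": 0,"ax": 0,"ay": 0,"az": 0},
  ],
)

```text
t: 9.0
tool_pos: [0.5506, -0.0088, 0.3358]
orientation: [2.914, 1.174, 0.001]
force: [3.3, 1.4, -1.2]
opening: 0.0003
gripper_force: 1.4
```

Run:
```python
from h import *
s=read_state();print(s["t"],s["tool_pos"],s["force"],s["wrist_torque"],s["gripper_force"])
rows([push(-46,.0169,.02)])
```

```text
9.0 [ 0.55063786 -0.00876106  0.33577453] [ 3.33202203  1.44614758 -1.17920587] [ 0.13662174 -0.38082895  0.00315893] 1.3581301644444466
x -0.0007 y -0.0015 z 0.0018 | ax 0.0003 ay -0.0003 az -0.0021
```

Call:
carry_out(
  targets=[
    {"hand": 0,"x": -0.0003,"y": 0,"z": 0,"ax": 0,"ay": 0,"az": 0},
    {"hand": 0,"x": -0.0003,"y": 0,"z": 0,"ax": 0,"ay": 0,"az": 0},
  ],
)

```text
t: 9.25
tool_pos: [0.5504, -0.009, 0.3358]
orientation: [2.914, 1.174, 0.0]
force: [3.6, 0.5, -1.2]
opening: 0.0007
gripper_force: 1.4
```

Call:
carry_out(
  targets=[
    {"hand": 0,"x": 0.008,"y": 0,"z": 0,"ax": 0,"ay": 0,"az": 0},
    {"hand": 0,"x": 0.018,"y": 0,"z": 0,"ax": 0,"ay": 0,"az": 0},
    {"hand": 0,"x": 0.018,"y": 0,"z": -0.03,"ax": 0,"ay": 0,"az": 0},
    {"hand": 0,"x": 0.018,"y": 0,"z": -0.07,"ax": 0,"ay": 0,"az": 0},
    {"hand": 0,"x": 0.04,"y": -0.05,"z": -0.07,"ax": 0,"ay": 0,"az": 0},
    {"hand": 0,"x": 0.06,"y": -0.1,"z": -0.07,"ax": 0,"ay": 0,"az": 0},
    {"hand": 0,"x": 0.08,"y": -0.15,"z": -0.07,"ax": 0,"ay": 0,"az": 0},
    {"hand": 0,"x": 0.1,"y": -0.2,"z": -0.07,"ax": 0,"ay": 0,"az": 0},
  ],
)

```text
t: 10.25
tool_pos: [0.483, 0.2064, 0.4058]
orientation: [2.914, 1.174, -0.0]
force: [0.6, 1.4, -0.2]
opening: 0.0008
gripper_force: 0.0
```

Run:
```python
from h import *
measure("b",CTR);fine("b");s=read_state();print(s["t"],s["tool_pos"])
```

```text
top line -44.75 centroid xy mm 17.2 -15.4 [ 255  117  111  102 3496] flag -42.62 67.3 [ 491  105  110  109 6349]
scene line -91.32 centroid xy mm -28.6 -0.3 [ 149  313  210   75 8558] flag -42.68 63.9 [ 482  116  107  107 6163]
top ring ctr mm [0.78 0.2 ] R 74.53 116
  flag centroid -43.32 axis -44.88 tip -43.69 rmin 51.2 rmax 81.7
   bar top dir -43.94 by position -43.73 vmax [209. 215. 221. 224. 222. 223. 224. 221. 223. 222. 216. 212. 212.] b [-0.28 -0.31 -0.17 -0.2  -0.29 -0.33 -0.42 -0.61 -0.64 -0.67 -0.66 -0.59
 -0.51]
   skirt tip dir -98.14 by position -44.15 vmax [211. 214. 233.] b [ 0.32  0.39 -6.94]
scene ring ctr mm [-1.8   2.38] R 73.97 130
  flag centroid -43.24 axis -44.04 tip -43.09 rmin 50.7 rmax 79.5
   bar top dir -44.34 by position -43.67 vmax [209. 206. 202. 201. 201. 200. 202. 211. 215. 212. 207. 201. 192.] b [-0.14 -0.09 -0.17 -0.22 -0.38 -0.5  -0.47 -0.49 -0.51 -0.61 -0.62 -0.67
 -0.82]
   skirt tip dir -46.36 by position -43.8 vmax [213. 203. 192.] b [-0.73 -0.77 -1.04]
10.35 [0.48194436 0.20890345 0.405849  ]
```

View pics/m_b.png

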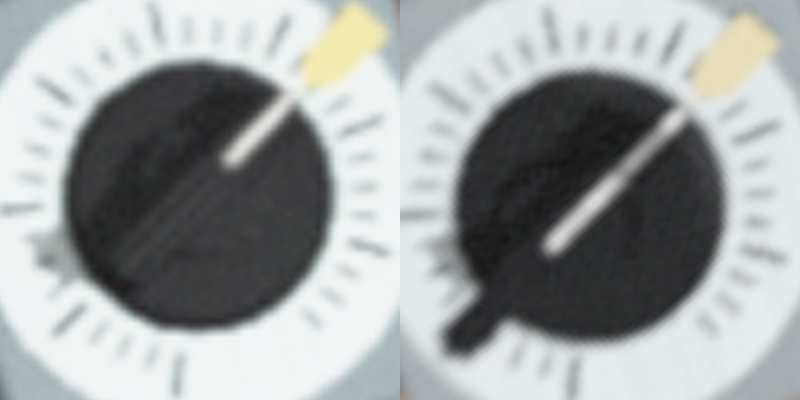

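The line (left, (228,160) to (293,95)) now points straight at the flag point (303,84). It measures about -43.8° against -43.4° for the flag in both views, which is within measurement noise. The hand is clear, so I hand the job in.

```bash
python3 -c "
from plant import robot
print(robot.close_job())"
```

```text
the job is handed in; nothing more can be done
None
```

I pushed the dial clockwise until its white index line met the point of the tape flag, to within about 0.5° (the cameras can't measure finer), then moved the hand clear and handed the job in at about 10 s.

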